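# Size two glass slabs in the slotted rack

### The job

Sort the blue and the amber glass slab by thickness: drop each, standing upright on its long edge, into the narrowest slot of the aluminium sizing rack that it goes fully down into, roughly centred along the slot, and leave the slabs standing there. Glass chips, so let a slab go only when its lower edge is in the mouth of its slot. Leave the green slab where it stands.

Things in the scene. Friction and masses are not known exactly. Their poses are not given: they have to be found in the camera images.
- rack: fixed aluminium rack, red floor, 110 long (x), 214 wide (y), 52 mm high; origin: underside, centre of middle slot. Three slots run along x, open on top and ends: narrow at y=-68, middle at 0, wide at +68 mm. Mouths 41, 49, 57 mm wide at z=52 taper evenly to throats 19, 27, 35 mm at z=32, then straight to the floor at z=6. Too thick a slab stops on the taper; one that fits has 3 mm play
- blue_slab: slab of opaque cobalt blue glass, a plain block standing upright on its long narrow edge on the bench: 64 mm long (its x axis), 16 mm thick (its y axis), 80 mm high (z). The thinnest of the three standing slabs. Origin at the centre of its underside. Loose, about 205 g; it may be gripped from above across its thickness.
- amber_slab: slab of opaque amber-orange glass, a plain block standing upright on its long narrow edge on the bench: 64 mm long (its x axis), 24 mm thick (its y axis), 80 mm high (z). The middle one in thickness. Origin at the centre of its underside. Loose, about 307 g; it may be gripped from above across its thickness.
- green_slab: slab of opaque green glass, a plain block standing upright on its long narrow edge on the bench: 64 mm long (its x axis), 32 mm thick (its y axis), 80 mm high (z). The thickest; not part of this job, to be left standing where it is. Origin at the centre of its underside. Loose, about 410 g; it may be gripped from above across its thickness.
Not all that is in view belongs to the job. Of the things shaped like the blue_slab, the blue one is meant.

How it is judged:
At the end, for the whole second after the job is handed in: Blue slab in the narrow slot, amber in the middle one: within 7 mm of the slot's centreline, 30 mm of its mid-length, underside at most 5 mm above the slot floor, upright within 11 degrees, at rest. Green slab upright (5 degrees), within 20 mm of its start (y of blue_slab in the frame of rack between -0.075 and -0.061 m and x of blue_slab in the frame of rack between -0.03 and 0.03 m and z of each of blue_slab, amber_slab in the frame of rack below 0.011 m and angle between each of blue_slab, amber_slab's own z axis and vertical below 0.2 rad and linear speed of each of blue_slab, amber_slab below 0.02 m/s and y of amber_slab in the frame of rack between -0.007 and 0.007 m and x of amber_slab in the frame of rack between -0.03 and 0.03 m and distance of green_slab from where it was at the start of the episode below 0.02 m and angle between green_slab's own z axis and vertical below 0.1 rad); the robot touches nothing.
It fails at once if the blue slab drops into the rack from well above it (faster than 1.3 m/s, a fall from more than 4 cm above the mouth) (horizontal distance between blue_slab and rack below 0.14 m and z of blue_slab in the frame of rack below 0.06 m and linear speed of blue_slab above 1.3 m/s).
It fails at once if the amber slab drops into the rack from well above it (faster than 1.3 m/s, a fall from more than 4 cm above the mouth) (horizontal distance between amber_slab and rack below 0.14 m and z of amber_slab in the frame of rack below 0.06 m and linear speed of amber_slab above 1.3 m/s).
It also fails if it takes over 58 s, if anything falls off the work surface, if the arm or the gripper's body presses on something with over 40 N, if the wrist force passes 120 N, or if a joint passes its speed limit or range.

### The arm

A 7-joint arm with a two-finger parallel gripper is mounted at the origin on the work surface. World frame = base frame: x ahead of the robot, y to its left, z up, the work surface at z = 0. Lengths are in m, angles in rad, forces in N, time in s.
With the tool pointing down it reaches from about 0.4 to 0.85 m from the base axis. Payload 10.4 kg.
Tool frame: the origin (TCP) lies at the very end of the fingers, on their centre line; the grasp point (between the pads) lies manip.pinch_z behind it (manip.pinch_z is the distance from the TCP to the grasp point, in m); z points along the fingers, y is the line along which they close (so a half turn about z gives the same grasp; the last joint's range is limited). The gripper opens to 87 mm and grips with 3 to 60 N. Pads are 19 mm wide; open, the fingers measure 117 mm over their backs; the gripper's body (75 mm by 190 mm) begins 51 mm behind the grasp point.
Start: joints at [1.265, 0.332, -0.065, 1.46, 0.022, 1.35, -0.088], TCP at [0.174, -0.6, 0.223] pointing down, gripper open.
Joint ranges: [-2.6, 2.6], [-0.5, 2.12], [-1.47, 1.34], [0.16, 2.42], [-1.27, 4.41], [0.06, 2.06], [-2.6, 2.6]. Speed limits (rad/s): [2.22, 2.22, 2.79, 2.79, 3.14, 3.14, 3.14].

### API

Orientations are given as a 3x3 rotation matrix whose columns are the frame's x, y, z axes.
In Python, from rig import manip, imaging, nets gives the robot as it stands. The module is installed in compiled form; this text tells all that it offers.
- The arm moves only by the shell command python3 -m handwheel 'ROWS' [OPENING]. ROWS is JSON, a list of rows, each a list of 4 numbers: the shift along the world's x, y, z in mm, then the turn about the world's z in degrees. In form: [[tx, ty, tz, turn], ...]. A call has 1 to 5 rows; each row is the pose to reach, as a shift and turn from the pose commanded when the call began; what a row does not reach only later rows make up. A row lasts 1/8 s, in which the tool goes at most 62.5 mm and 10.7 degrees, less where a joint would pass 70% of its speed; a pose out of reach is approached as far as the arm can. A call with a gripper value outside its range is refused whole. OPENING is the finger opening in mm, from 0 to 87, set as the call begins (- or left out, the last holds). The fingers move at their own pace and stop on an object; the grip force is fixed at half the most. Time passes only in rows, so rows that repeat a pose let the fingers close. It gives the time, the measured TCP pose, the force, the opening and the grip force at its end, in the units of the state.
- manip.state(): the state, without advancing time (a new reading comes with each control period).
- imaging.grab_frame(name): name is "side" or "top"; returns a dict with "img" (480x640x3 uint8, red, green, blue), "fx", "fy", "cx", "cy" (pixels), "camera_from_world" (4x4, takes a point from world to camera coordinates). Camera axes: x right, y up, looking along -z (the intrinsics and any distortion apply to the point x, -y, -z); pixel columns grow to the right and rows downward; lengths in m; the calibration is good to about 2 mm. A picture is of the moment at which its call begins. There is no depth.
- manip.finish_job(): hands the job in; it is judged then, once.
Trained networks look in a picture, given as the dict that the camera call returned (one of the last four; its "shot" number tells which), for a name from the list of things; names that differ only in an ending like _2 or _b are one class to them, and where a whole thing is asked for, a point or a joint stands for the part that bears it (a point fixed in the world has none). Each returns a list of dicts, best first, with "p" (0 to 1); they miss things now and then, are a little off and sometimes report something else, mostly with a low value. They report only what shows in the picture. A call takes as long as a camera call. They do not tell look-alikes from the thing itself.
- nets.spot_in(picture, target): "rect" ([left, top, right, bottom] in pixels, round what is visible of it).
- nets.cut_out(picture, target): "region" (480x640 bool, what is visible of it) and "rect" ([left, top, right, bottom] in pixels, round what is visible of it).
- nets.mark_of(picture, target): "centre" ([row, column] in pixels: a listed point, or the origin of a listed thing).
The state is a dict: "clock": time; "joint_pos": joint angles; "qvel": joint speeds; "joint_efforts": joint torques, N m; "tcp_pos": TCP position; "tcp_rot": TCP orientation; "ft_force": force on the tool from outside, world axes, zero at the start; "torque": the same for the moment, N m; "opening": finger opening in m; "grasp_force": force on a finger pad.
Only numpy, scipy, OpenCV 4.12 (cv2) and the standard library are available. Lean on these libraries where they do the work, as an engineer would, in place of code of your own. Each camera call takes 0.05 s, during which the arm holds its last target. There are 200 camera calls.

## Working session

There is one attempt and no reset: what is moved stays moved. The work goes in short steps, Python scripts to look and compute and a shell command to move; the robot and the scene stay as the last step left them, time stands still between calls to the robot, and variables do not carry over. Pictures are saved under pics/ and viewed, at most 10 in all, crops included, and the job is handed in when it is done.

```bash
mkdir -p pics
python3 - <<'E'
from rig import manip, imaging, nets
import cv2,numpy as np
print(manip.pinch_z, manip.state())
for n in("side","top"):
    f=imaging.grab_frame(n)
    cv2.imwrite(f"pics/{n}0.png",f["img"][...,::-1])
    print(n,f["fx"],f["fy"],f["cx"],f["cy"],[k for k in f],np.round(f["camera_from_world"],4).tolist())
    for t in("rack","blue_slab","amber_slab","green_slab"):
        print(t,[(round(d["p"],2),np.round(d["rect"]).tolist()) for d in nets.spot_in(f,t)],[(round(d["p"],2),np.round(d["centre"]).tolist()) for d in nets.mark_of(f,t)])
E
```

```text
0.0187 {'clock': 0.0, 'joint_pos': array([ 1.26540419,  0.33285497, -0.06468127,  1.46098404,  0.02158389,
        1.34989064, -0.08848257]), 'qvel': array([ 0.00033213,  0.00055466, -0.00148545,  0.00121702,  0.0004422 ,
        0.00269696,  0.00028056]), 'joint_efforts': array([-3.06283691e-04, -6.23263335e+01,  2.40074872e-02, -3.89890337e+01,
       -6.15474768e-02,  4.01157746e-02,  1.45646072e-04]), 'tcp_pos': array([ 0.17427368, -0.59979038,  0.22174404]), 'tcp_rot': array([[ 9.60275014e-01,  2.79054990e-01, -4.58874164e-04],
       [ 2.79055361e-01, -9.60274042e-01,  1.36734817e-03],
       [-5.90796180e-05, -1.44108158e-03, -9.99998960e-01]]), 'ft_force': array([ 0.41716578,  0.57576037, -0.06228836]), 'torque': array([-0.02170915,  0.05008915,  0.02382506]), 'grasp_force': 0.0, 'opening': 0.08701704112356147}
side 447.81395666091197 447.81395666091197 318.8139441930147 244.66352417142966 ['img', 'fx', 'fy', 'cx', 'cy', 'camera_from_world', 'shot'] [[-0.8696, -0.4935, 0.0159, 0.3716], [0.3934, -0.673, 0.6263, -0.2785], [-0.2984, 0.5509, 0.7794, -0.7297], [0.0, 0.0, 0.0, 1.0]
[... 654 characters left out ...]
camera_from_world', 'shot'] [[-0.0204, -0.9998, -0.0013, -0.0772], [0.9992, -0.0205, 0.0331, -0.4828], [-0.0332, -0.0006, 0.9995, -0.915], [0.0, 0.0, 0.0, 1.0]]
rack [(0.86, [110.0, 170.0, 246.0, 243.0])] [(0.82, [208.0, 187.0])]
blue_slab [(0.91, [505.0, 225.0, 540.0, 260.0]), (0.88, [420.0, 251.0, 463.0, 282.0]), (0.83, [458.0, 200.0, 483.0, 239.0]), (0.66, [481.0, 280.0, 508.0, 322.0]), (0.63, [484.0, 154.0, 519.0, 198.0])] [(0.91, [224.0, 463.0]), (0.78, [300.0, 488.0]), (0.68, [247.0, 513.0]), (0.6, [178.0, 493.0]), (0.57, [265.0, 433.0])]
amber_slab [(0.96, [297.0, 197.0, 326.0, 236.0])] [(0.55, [219.0, 310.0])]
green_slab [(0.83, [361.0, 187.0, 390.0, 231.0])] [(0.76, [211.0, 372.0])]
```

View pics/side0.png

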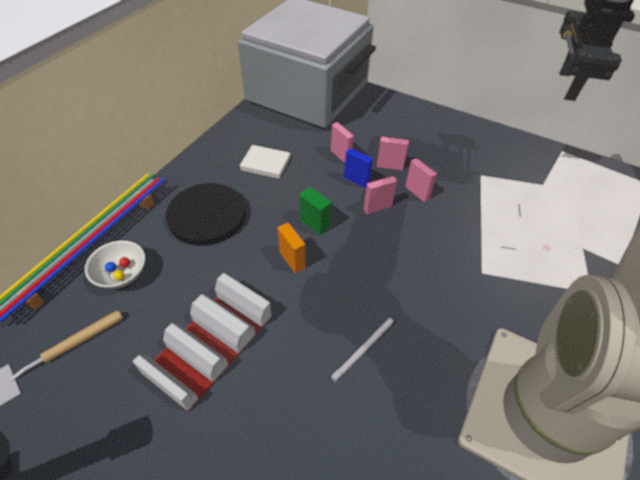

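View pics/top0.png

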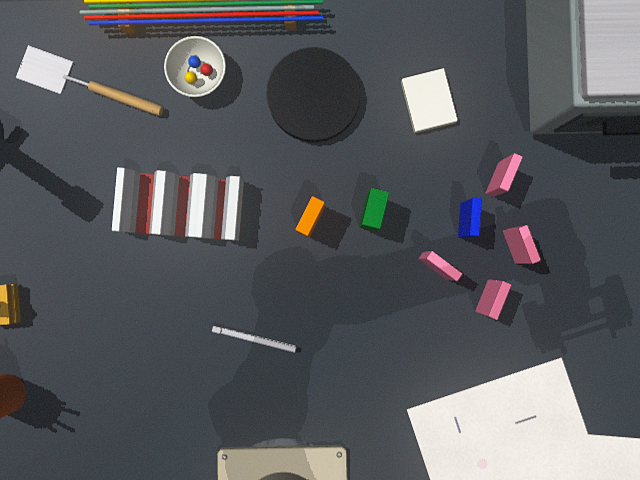

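The side view shows the blue slab at about (358,168), amber at (291,248), green at (315,211) and the rack around (205,340). The top view has blue at (470,218), amber at (310,216), green at (375,209) and the rack at (180,205), with four pink look-alikes around blue. Next I fit the poses using the silhouettes from both views.

```bash
cat > h.py <<'E'
from rig import manip, imaging, nets
import cv2,numpy as np
from scipy.optimize import minimize
DIM=dict(blue_slab=(.064,.016,.08),amber_slab=(.064,.024,.08),green_slab=(.064,.032,.08),rack=(.110,.214,.052))
def proj(f,P):
    P=np.atleast_2d(P); c=P@f["camera_from_world"][:3,:3].T+f["camera_from_world"][:3,3]
    return np.c_[f["cx"]+f["fx"]*c[:,0]/-c[:,2], f["cy"]+f["fy"]*c[:,1]/c[:,2]]
def ray_at(f,uv,z):
    R=f["camera_from_world"][:3,:3];t=f["camera_from_world"][:3,3];o=-R.T@t
    d=R.T@np.array([(uv[0]-f["cx"])/f["fx"],-(uv[1]-f["cy"])/f["fy"],-1]); return o+d*(z-o[2])/d[2]
def box(p,d):
    x,y,z,a=p;c,s=np.cos(a),np.sin(a)
    return np.array([[x+c*i*d[0]/2-s*j*d[1]/2,y+s*i*d[0]/2+c*j*d[1]/2,z+k*d[2]] for i in(-1,1) for j in(-1,1) for k in(0,1)])
def sil(f,p,d):
    m=np.zeros((480,640),np.uint8); h=cv2.convexHull(proj(f,box(p,d)).astype(np.float32))
    cv2.fillConvexPoly(m,np.round(h*16).astype(np.int32),255,cv2.LINE_AA,4); return m/255.
def colour(f,n):
    hsv=cv2.cvtColor(f["img"],cv2.COLOR_RGB2HSV);lo,hi=dict(blue_slab=(112,128),amber_slab=(9,20),green_slab=(50,75))[n]
    return cv2.inRange(hsv,(lo,120,50),(hi,255,255))>0
def mask(f,n):
    r=nets.cut_out(f,n)
    if n=="rack": return r[0]["region"].astype(float)
    c=colour(f,n)
    b=max(r,key=lambda q:(q["region"]&c).sum()); x0,y0,x1,y1=[int(v) for v in b["rect"]]
    w=np.zeros_like(c); w[max(0,y0-6):y1+7,max(0,x0-6):x1+7]=1
    return (c&w).astype(float)
def fit(fs,ms,n,p0):
    d=DIM[n]; best=None
    def cost(q):
        p=q/[1,1,1,5]; return sum(1-np.minimum(s,m).sum()/np.maximum(s,m).sum() for s,m in((sil(f,p,d),m) for f,m in zip(fs,ms)))
    for a in ([0,-.3,.3] if n=="rack" else np.arange(-1.2,1.3,.4)):
        q=np.array([*p0,a*5]); S=np.vstack([q]+[q+.02*e*(2 if i<2 else 1 if i==2 else 30) for i,e in enumerate(np.eye(4))])
        r=minimize(cost,q,method="Nelder-Mead",options=dict(initial_simplex=S,maxiter=150,xatol=1e-4,fatol=1e-4))
        if best is None or r.fun<best.fun: best=r
    return best.x/[1,1,1,5],best.fun
E
python3 - <<'E'
from h import *
fs=[imaging.grab_frame(n) for n in("side","top")]
for n in DIM:
    ms=[mask(f,n) for f in fs]
    v,u=np.argwhere(ms[1]>0).mean(0); p0=ray_at(fs[1],(u,v),DIM[n][2]*.8); p0[2]=0
    p,c=fit(fs,ms,n,p0); print(n,[int(m.sum()) for m in ms],np.round(p[:3]*1000,1),np.round(np.degrees(p[3]),1),round(c,3))
    if n=="rack":
        f=fs[1];co,s=np.cos(p[3]),np.sin(p[3])
        # rectified strip: redness along rack y at floor height, mid x
        ys=np.arange(-.115,.116,.002);out=[]
        for y in ys:
            P=[[p[0]+co*x-s*y,p[1]+s*x+co*y,p[2]+.006] for x in np.linspace(-.03,.03,13)]
            uv=proj(f,P).astype(np.float32); g=cv2.remap(f["img"],uv[:,:1],uv[:,1:],1).reshape(-1,3).astype(float).mean(0); out.append(int(g[0]-g[2]))
        print([(int(round(y*1000)),o) for y,o in zip(ys,out) if o>25])
img=[]
E
```

```text
blue_slab [846, 842] [ 518.4 -340.6   -1.3] -7.6 0.173
amber_slab [963, 637] [525.9 -61.4  -2.2] -28.8 0.181
green_slab [1071, 835] [ 536.9 -172.4   -3.2] -17.8 0.238
rack [8507, 7972] [555.5 173.2  -4.1] -5.7 0.153
[(-73, 31), (-71, 46), (-69, 44), (-67, 42), (-65, 44), (-63, 44), (-61, 38), (-7, 56), (-5, 47), (-3, 41), (-1, 41), (1, 41), (3, 42), (5, 42), (7, 41), (9, 43), (11, 39), (59, 64), (61, 108), (63, 104), (65, 92), (67, 40), (69, 41), (71, 42), (73, 43), (75, 43), (77, 43), (79, 44), (81, 44), (83, 43)]
```

The rack yaw is −5.7° and its narrow slot is on the −y side, since the floor strips get wider towards +y. The pose fits agree to within a few mm. I'll go to blue first.

```bash
python3 -m handwheel '[[50,38,0,-5],[100,76,0,-10],[150,114,0,-15],[200,152,0,-20],[250,190,0,-24]]' 45; python3 -m handwheel '[[47,35,0,0],[94,69,0,0],[94,69,0,0]]'
```

```text
clock: 2.02
tcp_pos: [0.4246, -0.4098, 0.2228]
tcp_rot: [[0.99, -0.138, 0.0], [-0.138, -0.99, -0.001], [0.0, 0.001, -1.0]]
ft_force: [1.0, -0.3, 0.7]
opening: 0.0477
grasp_force: 0.0
clock: 2.4
tcp_pos: [0.5213, -0.3369, 0.2223]
tcp_rot: [[0.992, -0.127, 0.001], [-0.127, -0.992, 0.002], [0.001, -0.003, -1.0]]
ft_force: [0.9, -1.0, 0.4]
opening: 0.0453
grasp_force: 0.0
```

Run:
```python
from h import *
print(manip.state()["tcp_pos"],manip.state()["tcp_rot"][:,0],manip.state()["opening"])
f=imaging.grab_frame("side"); cv2.imwrite("pics/s1.png",cv2.resize(f["img"][40:280,220:540,::-1],(800,600)))
```

```text
[ 0.52128142 -0.33691231  0.22228019] [ 0.99184896 -0.1274141   0.00113137] 0.04526892875500456
```

View pics/s1.png

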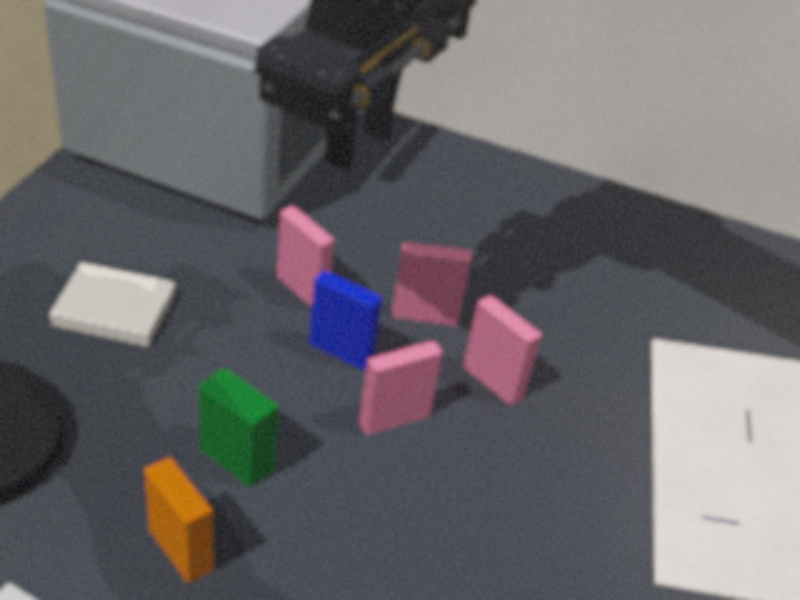

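The gripper is at crop pixel (340,130) with its fingers hanging above the blue slab at (345,320). The nearest pinks are clear, so I descend and close.

```bash
python3 -m handwheel '[[0,0,-50,0],[0,0,-100,0],[0,0,-140,0],[0,0,-165,0],[0,0,-180,0]]' 45; python3 -m handwheel '[[0,0,0,0],[0,0,0,0],[0,0,0,0],[0,0,0,0],[0,0,0,0]]' 5
```

```text
clock: 3.08
tcp_pos: [0.5158, -0.3431, 0.0413]
tcp_rot: [[0.99, -0.138, -0.002], [-0.138, -0.991, 0.0], [-0.002, 0.0, -1.0]]
ft_force: [-0.4, 1.1, 0.3]
opening: 0.0446
grasp_force: 0.0
clock: 3.7
tcp_pos: [0.5177, -0.3424, 0.0435]
tcp_rot: [[0.991, -0.136, 0.001], [-0.136, -0.991, -0.001], [0.001, 0.001, -1.0]]
ft_force: [-1.2, 0.7, 5.1]
opening: 0.0162
grasp_force: 30.0
```

```bash
python3 -m handwheel '[[0,0,40,0],[0,0,90,0],[0,0,130,0],[4,50,130,0],[8,105,130,1]]'; python3 -m handwheel '[[4,55,0,1],[8,110,0,1],[12,165,0,1],[15,220,0,1],[18,275,0,1]]'; python3 -m handwheel '[[3,40,0,0],[5,65,0,0],[5,65,-50,0],[5,65,-50,0],[5,65,-50,0]]'
python3 - <<'E'
from h import *
fs=[imaging.grab_frame(n) for n in("side","top")]
s=manip.state();print(s["tcp_pos"],np.degrees(np.arctan2(s["tcp_rot"][1,0],s["tcp_rot"][0,0])),s["opening"])
for n in("blue_slab",):
    ms=[colour(f,n).astype(float)*0+mask(f,n) for f in fs]
    print([np.argwhere(m).mean(0) for m in ms],[m.sum() for m in ms])
cv2.imwrite("pics/s2.png",cv2.resize(fs[0]["img"][190:430,100:420,::-1],(800,600)))
cv2.imwrite("pics/t2.png",cv2.resize(fs[1]["img"][120:300,80:320,::-1],(800,600)))
E
```

```text
clock: 4.32
tcp_pos: [0.525, -0.2365, 0.1727]
tcp_rot: [[0.993, -0.12, 0.0], [-0.12, -0.993, -0.0], [0.0, 0.0, -1.0]]
ft_force: [0.4, 0.4, -1.1]
opening: 0.016
grasp_force: 30.0
clock: 4.95
tcp_pos: [0.5428, 0.0395, 0.1724]
tcp_rot: [[0.995, -0.101, -0.0], [-0.101, -0.995, -0.0], [-0.0, 0.0, -1.0]]
ft_force: [0.8, 0.5, -1.4]
opening: 0.0156
grasp_force: 30.0
clock: 5.58
tcp_pos: [0.5486, 0.1026, 0.1237]
tcp_rot: [[0.995, -0.102, 0.001], [-0.102, -0.995, -0.0], [0.001, -0.0, -1.0]]
ft_force: [0.8, -0.0, -1.2]
opening: 0.0156
grasp_force: 30.0
[0.54924942 0.1027366  0.12442337] -5.841504187303888 0.015629191602626706
[array([284.3538961 , 231.82954545]), array([nan, nan])] [np.float64(616.0), np.float64(0.0)]<stdin>:6: RuntimeWarning: Mean of empty slice.
  ret = um.true_divide(
```

View pics/s2.png

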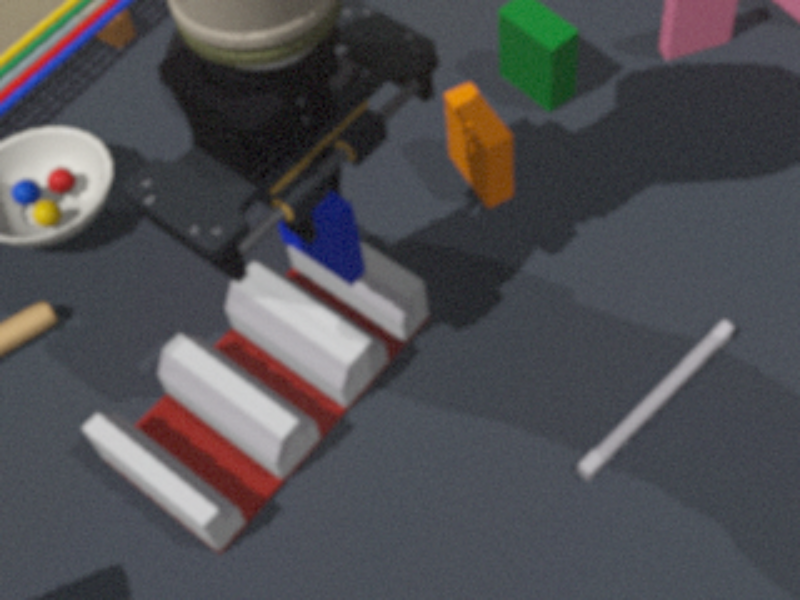

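View pics/t2.png

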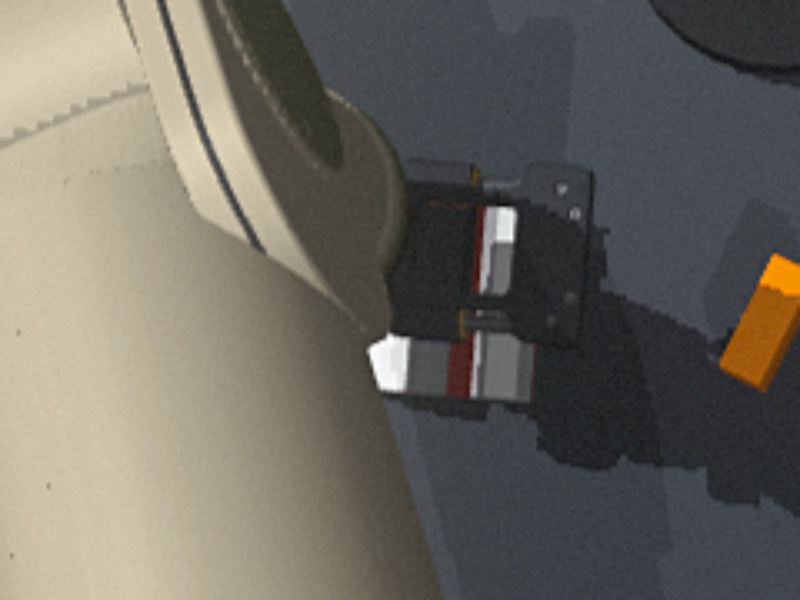

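Blue hangs at side-crop (330,240), in line with the narrow slot. The top crop shows the gripper body over the right-hand slot near (470,260). I lower its edge into the mouth and watch the force.

```bash
python3 -m handwheel '[[0,0,-20,0],[0,0,-35,0],[0,0,-45,0],[0,0,-45,0],[0,0,-45,0]]'
python3 - <<'E'
from h import *
f=imaging.grab_frame("side"); s=manip.state();print(s["tcp_pos"],s["ft_force"])
m=mask(f,"blue_slab"); t=s["tcp_pos"]
p=[t[0],t[1],t[2]-.0425,np.radians(-5.8)]; sl=sil(f,p,DIM["blue_slab"])
o=cv2.findContours((sl>.5).astype(np.uint8),0,1)[0]; im=f["img"][...,::-1].copy(); im=cv2.resize(im,None,fx=4,fy=4)
cv2.drawContours(im,[c*4+2 for c in o],-1,(0,255,255),1)
rk=sil(f,[.5555,.1732,-.004,np.radians(-5.7)],DIM["rack"])
cv2.drawContours(im,[c*4+2 for c in cv2.findContours((rk>.5).astype(np.uint8),0,1)[0]],-1,(0,255,0),1)
cv2.imwrite("pics/s3.png",im[1020:1620,480:1280])
E
```

```text
clock: 6.4
tcp_pos: [0.5486, 0.103, 0.0781]
tcp_rot: [[0.995, -0.101, 0.001], [-0.101, -0.995, 0.0], [0.001, -0.0, -1.0]]
ft_force: [0.6, 0.9, -2.2]
opening: 0.0157
grasp_force: 30.0
[0.54861246 0.10303865 0.07817996] [ 0.00311449  0.43078176 -1.4848046 ]
```

View pics/s3.png

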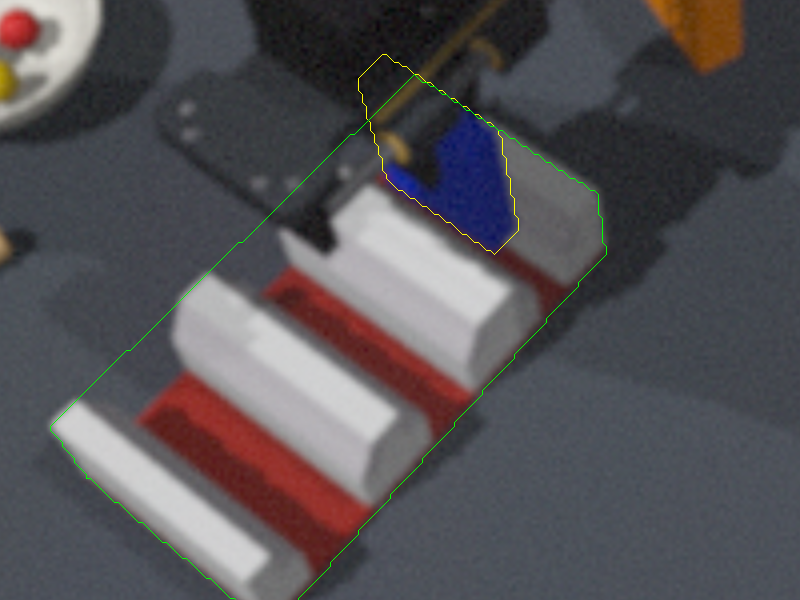

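The projected slab (yellow) and rack (green) outlines match the picture, and there is no contact force. I lower it further into the throat before letting go.

```bash
python3 -m handwheel '[[0,0,-5,0],[0,0,-10,0],[0,0,-10,0]]'
```

```text
clock: 6.88
tcp_pos: [0.5478, 0.1028, 0.067]
tcp_rot: [[0.995, -0.101, -0.001], [-0.101, -0.995, -0.0], [-0.001, 0.0, -1.0]]
ft_force: [0.2, 0.5, -2.2]
opening: 0.016
grasp_force: 30.0
```

```bash
python3 -m handwheel '[[0,0,0,0],[0,0,0,0],[0,0,0,0]]' 40; python3 -m handwheel '[[0,0,40,0],[0,0,95,0],[-2,-50,125,-7],[-8,-105,125,-15],[-22,-165,125,-23]]' 50
python3 - <<'E'
from h import *
fs=[imaging.grab_frame(n) for n in("side","top")]; s=manip.state();print(s["tcp_pos"],s["clock"])
ms=[mask(f,"blue_slab") for f in fs]; print([m.sum() for m in ms])
k=[i for i in(0,1) if ms[i].sum()>200]
print(fit([fs[i] for i in k],[ms[i] for i in k],"blue_slab",[.5485,.103,.006]))
cv2.imwrite("pics/s4.png",cv2.resize(fs[0]["img"][160:430,100:460,::-1],(800,600)))
E
```

```text
clock: 7.25
tcp_pos: [0.5484, 0.1029, 0.0678]
tcp_rot: [[0.995, -0.101, 0.0], [-0.101, -0.995, -0.0], [0.0, -0.0, -1.0]]
ft_force: [-0.8, -0.5, -1.2]
opening: 0.0365
grasp_force: 0.0
clock: 7.88
tcp_pos: [0.5263, -0.0634, 0.1933]
tcp_rot: [[0.875, -0.485, 0.002], [-0.485, -0.875, -0.0], [0.001, -0.001, -1.0]]
ft_force: [1.0, -0.5, 0.7]
opening: 0.0499
grasp_force: 0.0
[ 0.52477769 -0.06994629  0.19264646] 7.975
[np.float64(0.0), np.float64(382.0)]
(array([ 0.59595938,  0.18480075, -0.34491679, -0.10705079]), np.float64(0.46365187093964366))
```

View pics/s4.png

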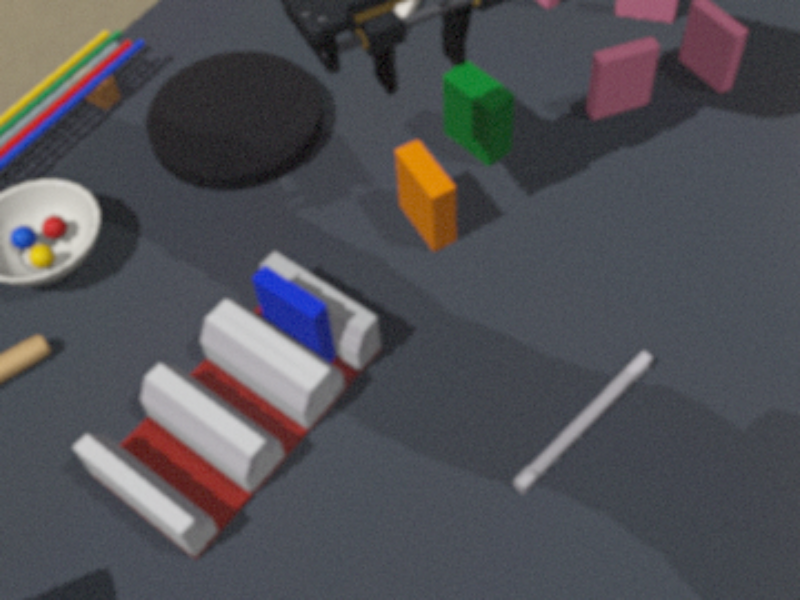

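Blue stands fully down in the narrow slot at crop (293,310), and amber is free at (427,195). I grasp amber next.

```bash
python3 -m handwheel '[[0,0,0,0],[0,0,-50,0],[0,0,-100,0],[0,0,-130,0],[0,0,-150,0]]' 55; python3 -m handwheel '[[0,0,0,0],[0,0,0,0],[0,0,0,0],[0,0,0,0],[0,0,0,0]]' 12
```

```text
clock: 8.7
tcp_pos: [0.5258, -0.0602, 0.0409]
tcp_rot: [[0.878, -0.479, -0.002], [-0.479, -0.878, 0.001], [-0.002, 0.0, -1.0]]
ft_force: [0.9, 0.8, -0.4]
opening: 0.055
grasp_force: 0.0
clock: 9.32
tcp_pos: [0.5268, -0.0621, 0.0433]
tcp_rot: [[0.876, -0.482, 0.001], [-0.482, -0.876, -0.0], [0.001, -0.0, -1.0]]
ft_force: [-0.5, 1.2, 5.7]
opening: 0.0238
grasp_force: 29.9
```

```bash
python3 -m handwheel '[[0,0,50,0],[0,0,100,0],[0,0,130,0],[8,50,130,8],[15,105,130,16]]'; python3 -m handwheel '[[6,55,0,7],[12,105,0,7],[14,129,0,7],[14,129,-50,7],[14,129,-80,7]]'; python3 -m handwheel '[[0,0,-8,0],[0,0,-15,0],[0,0,-15,0],[0,0,-15,0]]'
python3 - <<'E'
from h import *
f=imaging.grab_frame("side"); s=manip.state();print(s["tcp_pos"],s["ft_force"])
t=s["tcp_pos"]; im=cv2.resize(f["img"][...,::-1],None,fx=4,fy=4)
for p,d in(([t[0],t[1],t[2]-.0425,np.radians(-5.8)],"amber_slab"),([.5555,.1732,-.004,np.radians(-5.7)],"rack")):
    cv2.drawContours(im,[c*4+2 for c in cv2.findContours((sil(f,p,DIM[d])>.5).astype(np.uint8),0,1)[0]],-1,(0,255,0),1)
cv2.imwrite("pics/s5.png",im[1020:1620,480:1280])
E
```

```text
clock: 9.95
tcp_pos: [0.5413, 0.0431, 0.1728]
tcp_rot: [[0.976, -0.22, 0.0], [-0.22, -0.976, -0.001], [0.001, 0.0, -1.0]]
ft_force: [1.3, 0.4, -2.5]
opening: 0.0239
grasp_force: 29.9
clock: 10.58
tcp_pos: [0.5539, 0.1717, 0.09]
tcp_rot: [[0.995, -0.1, -0.003], [-0.1, -0.995, -0.001], [-0.003, 0.001, -1.0]]
ft_force: [-0.3, -0.6, -1.5]
opening: 0.024
grasp_force: 29.9
clock: 11.08
tcp_pos: [0.5558, 0.1721, 0.0786]
tcp_rot: [[0.995, -0.101, 0.002], [-0.101, -0.995, 0.0], [0.002, -0.0, -1.0]]
ft_force: [1.0, -0.1, -2.4]
opening: 0.0238
grasp_force: 29.9
[0.55577496 0.17204965 0.078544  ] [ 0.87163539 -0.61133653 -2.624027  ]
```

View pics/s5.png

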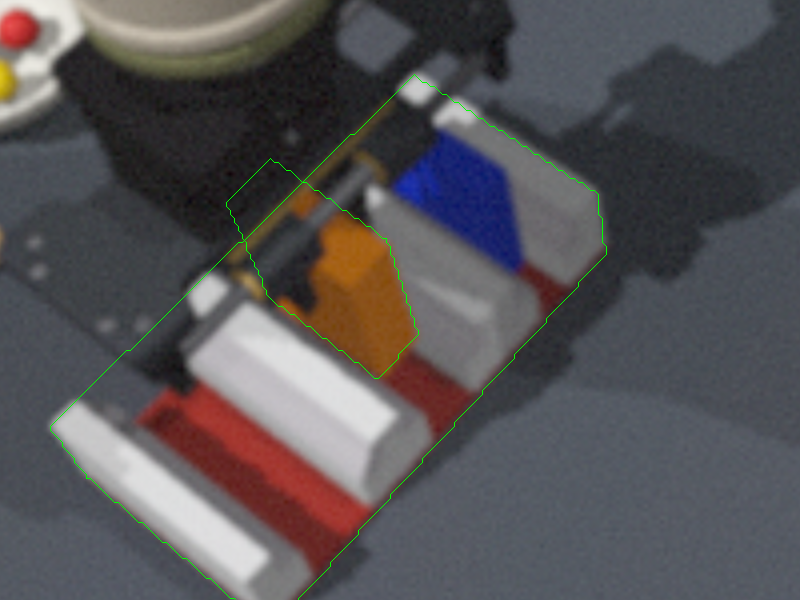

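Amber at (360,280) is in the mouth of the middle slot and matches the predicted outline. Blue stands in the narrow slot at (465,200). I lower amber further, release it and leave.

```bash
python3 -m handwheel '[[0,0,-5,0],[0,0,-10,0],[0,0,-10,0]]'
```

```text
clock: 11.5
tcp_pos: [0.5548, 0.1718, 0.0669]
tcp_rot: [[0.995, -0.101, -0.001], [-0.101, -0.995, -0.0], [-0.001, 0.0, -1.0]]
ft_force: [-0.9, -0.7, -3.8]
opening: 0.0235
grasp_force: 29.9
```

```bash
python3 -m handwheel '[[0,0,0,0],[0,0,0,0],[0,0,0,0]]' 46; python3 -m handwheel '[[0,0,50,0],[0,0,110,0],[-10,-50,140,0],[-20,-110,140,0],[-30,-170,140,0]]'; python3 -m handwheel '[[-20,-60,0,0],[-40,-120,0,0],[-60,-180,0,0],[-60,-240,0,0],[-60,-240,0,0]]'
python3 - <<'E'
from h import *
fs=[imaging.grab_frame(n) for n in("side","top")]; s=manip.state();print(s["tcp_pos"],s["clock"])
a=np.radians(-5.7);R=np.array([[np.cos(a),np.sin(a)],[-np.sin(a),np.cos(a)]])
for n,p0 in(("blue_slab",[.5485,.103,.006]),("amber_slab",[.5555,.172,.006])):
    ms=[]
    for f in fs:
        m=sil(f,[*p0,a],DIM[n])>0; m=cv2.dilate(m.astype(np.uint8),np.ones((15,15)))>0; ms.append((m&colour(f,n)).astype(float))
        uv=proj(f,[[*p0[:2],.086]])[0]; v,u=np.argwhere(ms[-1]).mean(0); print(n,ms[-1].sum(),uv,u,v)
    im=cv2.resize(fs[0]["img"][...,::-1],None,fx=4,fy=4) if n=="blue_slab" else im
    cv2.drawContours(im,[c*4+2 for c in cv2.findContours((sil(fs[0],[*p0,a],DIM[n])>.5).astype(np.uint8),0,1)[0]],-1,(0,255,0),1)
t=cv2.resize(fs[1]["img"][140:280,90:260,::-1],(400,329))
cv2.imwrite("pics/s6.png",cv2.hconcat([im[1000:1600,480:1200][:, :],])[:,:720]); 
c=np.zeros((600,800,3),np.uint8); c[:450,:400]=cv2.resize(im[1000:1600,600:1133],(400,450)); c[:329,400:]=t; cv2.imwrite("pics/s6.png",c)
for n in("green_slab",):
    ms=[mask(f,n) for f in fs]; print(fit(fs[:1],ms[:1],n,[.537,-.172,-.003]))
E
```

```text
clock: 11.88
tcp_pos: [0.5555, 0.172, 0.0679]
tcp_rot: [[0.995, -0.101, 0.001], [-0.101, -0.995, 0.0], [0.001, -0.0, -1.0]]
ft_force: [0.5, -0.1, -0.2]
opening: 0.0432
grasp_force: 0.0
clock: 12.5
tcp_pos: [0.525, 0.0003, 0.2083]
tcp_rot: [[0.995, -0.101, 0.002], [-0.101, -0.995, -0.0], [0.002, 0.0, -1.0]]
ft_force: [0.9, -1.2, -0.6]
opening: 0.0456
grasp_force: 0.0
clock: 13.12
tcp_pos: [0.4636, -0.2434, 0.2075]
tcp_rot: [[0.994, -0.109, -0.0], [-0.109, -0.994, -0.001], [-0.0, 0.001, -1.0]]
ft_force: [-0.3, 0.7, -0.1]
opening: 0.046
grasp_force: 0.0
[ 0.46519826 -0.23823727  0.20756393] 13.225
blue_slab 787.0 [228.69380333 290.16553981] 231.81067344345615 300.0254129606099
blue_slab 399.0 [211.03664195 203.39972938] 212.05012531328322 204.34586466165413
amber_slab 1092.0 [199.78022508 319.06030791] 205.3379120879121 328.81868131868134
amber_slab 205.0 [169.7064889  200.07197592] 178.9609756097561 204.77073170731708
(array([ 0.55714005, -0.20897688, -0.04653752, -0.27931708]), np.float64(0.03904069818591316))
```

View pics/s6.png

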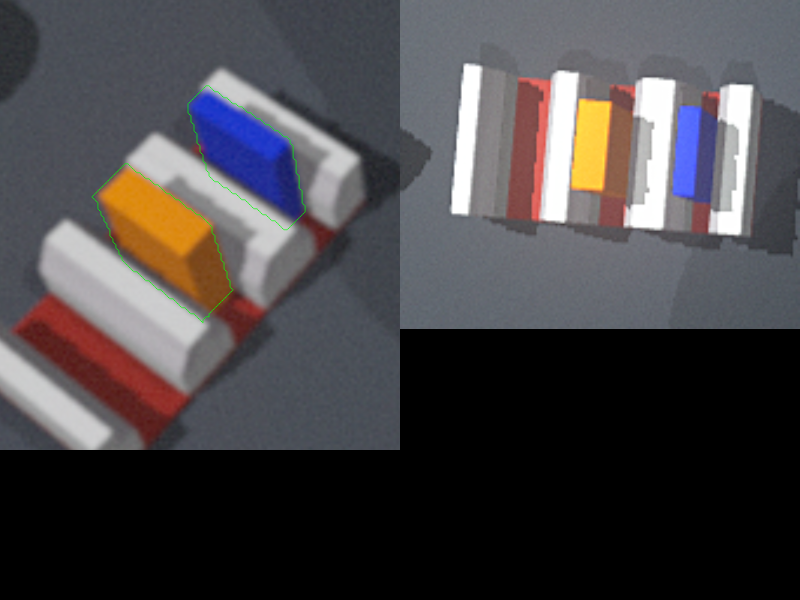

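Both slabs stand upright and centred, and match the outlines predicted for resting on the slot floor: amber at (165,240), blue at (245,150). Green was never touched, so I hand in.

```bash
python3 -c "
from rig import manip
print(manip.finish_job())"
```

```text
the job is handed in; nothing more can be done
None
```

The job is handed in; no verdict came back, but the last pictures show blue fully down in the narrow slot and amber in the middle one, both upright and centred, and green was never touched.

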